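Prop the paint bin's flap and fetch the pot

ROBOT

A 6-joint arm with a two-finger parallel gripper is mounted at the origin on the work surface. World frame = base frame: x ahead of the robot, y to its left, z up, the work surface at z = 0. Lengths are in m, angles in degrees, forces in N, time in s.
With the tool pointing down it reaches from about 0.3 to 0.75 m from the base axis. Payload 8.5 kg.
Tool frame: the origin (TCP) lies on the centre line of the jaws, within the pads' length; the fingertips stand 25 mm ahead of it and the grasp point (between the pads) lies 6 mm ahead of it; z points along the fingers, y is the line along which they close (so a half turn about z gives the same grasp; the last joint's range is limited). The gripper opens to 85 mm and grips with 20 to 120 N. Pads are 22 mm wide; open, the fingers measure 114 mm over their backs; the gripper's body (76 mm by 85 mm) begins 54 mm behind the grasp point. The pads swing forward as they close: fully open they stand 13 mm farther back than shut.
Start: joints at [52.351, 21.807, 74.336, -0, 83.858, -12.336], TCP at [0.235, 0.497, 0.256] pointing down, gripper open.
Joint ranges: [-178.18, 178.18], [-50.72, 133.34], [12.68, 142.11], [-81.47, 261.47], [9.98, 163.14], [-165.26, 165.26]. Speed limits (degrees/s): [136.94, 136.94, 180, 180, 180, 180].

INTERFACE

Orientations are given as a 3x3 rotation matrix whose columns are the frame's x, y, z axes.
In Python, from rig import telemetry, optics, env gives the robot as it stands.
- The arm moves only by the tool send_rows, never from a script. Its argument "deltas" is a list that holds one entry, the list of rows, each a list of 7 numbers: the shift along the tool's x, y, z in m, then the turn, a rotation vector about the tool's x, y, z in rad, then the opening, from -1 (shut) to 1 (fully open), so that 0 is half open. In form: [[[x, y, z, ax, ay, az, grip], ...]]. A call has 1 to 12 rows; each row shifts and turns the commanded pose from where the row before left it, along the tool's axes as they then stand; what a row does not reach is not made up. A row lasts 1/8 s, in which the tool goes at most 62.5 mm and 10.7 degrees, less where a joint would pass 70% of its speed; a pose out of reach is approached as far as the arm can. A call is refused whole if a number of a shift passes 0.0625 or a number of a turn 0.188, either way. A call with a gripper value outside its range is refused whole. The fingers move at their own pace and stop on an object; "squeeze" is the grip in N (left out, the last holds). Time passes only in rows, so rows that do not move let the fingers close. It gives the time, the measured TCP pose, the force, the opening and the grip force at its end, in the units of the state.
- telemetry.observe(): the state, without advancing time (a new reading comes with each control period).
- optics.get_image(name): name is "scene" or "top" or "wrist"; returns a dict with "image" (480x640x3 uint8, red, green, blue), "range_z" (480x640 float32, m along the optical axis (not along the pixel's ray), 0 where there is no reading), "K" (3x3 intrinsics, pixels), "rvec" (rotation vector, rad) and "tvec" (3), from world to camera coordinates, as OpenCV has them; the wrist camera has in their place "hand_eye" (4x4, takes a point from camera to tool coordinates, whose origin is the TCP and whose axes are the flange's). Camera axes: x right, y down, z forward; pixel columns grow to the right and rows downward; lengths in m; the calibration is good to about 2 mm. A picture is of the moment at which its call begins: read the wrist's pose just before it.
- env.close_job(): hands the job in; it is judged then, once.
The state is a dict: "time_s": time; "q": joint angles; "qvel": joint speeds; "joint_efforts": joint torques, N m; "position": TCP position; "tool_rot": TCP orientation; "ft_force": force on the tool from outside, world axes, zero at the start; "wrist_torque": the same for the moment, N m; "grip_width": finger opening in m; "gripper_force": force on a finger pad.
Only numpy, scipy, OpenCV 4.12 (cv2) and the standard library are available. Lean on these libraries where they do the work, as an engineer would, in place of code of your own. Each camera call takes 0.05 s, during which the arm holds its last target. There are 200 camera calls.

TASK

Use the tall wooden stamp to push the spring-closed flap of the white paint bin aside and stand the stamp upright in the bin's square recess, so that it keeps the flap open. Then take the paint pot out of the bin and stand it upright, wholly on the round cork coaster. Leave the stamp standing there, holding the flap open.

Things in the scene. Friction and masses are not known exactly. Their poses are not given: they have to be found in the camera images.
- bin: White paint bin, a block 160 (x) by 235 (y) by 60 mm high, fixed. Origin: centre of its underside, z up; z here is mm above the table. Flat top (deck) at z 60. In its +y half the open well with the pot: x -55 to 65, y 0 to 105, floor at z 10. In its -y half a square recess for the stamp: 64 mm wide, centre x 33, y -42.5, floor at z 45. The closed flap covers both.
- flap (a joint): Angle of the flap, a flat clear plate with grey frame at z 62 to 67, on an upright pin at bin x -60, y -87.5 (head radius 12, top z 76). Closed (0) it covers bin x -60 to 70, y -102.5 to 112.5. It turns level, clockwise from above, to 1.75 rad, out over the bin's +x side (up to 180 mm beyond) and -y end; a weak spring (0.02 N m shut, 0.05 open) shuts it.
- lip (a point): The flap's upright metal lip, turning with it: 4 mm thick, z 67 to 92, along the plate's whole -x edge (closed: bin y -71.5 to 112.5). The point is on the pushing face, at half height, where bin y is -42.5 when closed. Push it towards bin +x with the stamp's foot at z 69 to 80: straight along y -42.5, from x -95 or less to x 33 over the recess, opens it to 1.3 rad.
- stamp: The tall wooden stamp used as the prop, loose, standing upright on the table: a round foot of 42 mm diameter and 45 mm height, above it (from 55 mm up) a round grip of 28 mm diameter, 105 mm high in all, about 0.3 kg. Origin: centre of its underside; z up. (A lower, wider stamp of the same wood, 48 mm high, stands nearby and is not used.)
- pot: The paint pot, loose, standing upright in the bin's well under the flap: a round white pot with a black lid, 36 mm diameter, 44 mm high, about 0.07 kg. Origin: centre of its underside; z up. Around it at least 25 mm of free floor on every side.
- coaster: Round cork coaster, 110 mm diameter, 5 mm thick, fixed flat on the table. Origin: centre of its underside.

How it is judged:
By the outcome, as a careful person would: the job done as asked, in the order asked, and still so for the second after the job is handed in, with the robot touching nothing.
It also fails if it takes over 61 s, if anything falls off the work surface, if the arm or the gripper's body presses on something with over 40 N, if the wrist force passes 120 N, or if a joint passes its speed limit or range.

## Working session

There is one attempt and no reset: what is moved stays moved. The work goes in short steps, Python scripts to look and compute and a tool call to move; the robot and the scene stay as the last step left them, time stands still between calls to the robot, and variables do not carry over. Pictures are saved under pics/ and viewed, at most 10 in all, crops included, and the job is handed in when it is done.

Besides the shell and the picture viewer there is one more tool, called as name([rows], argument=value, ...), one row to a line, values as JSON. send_rows: Moves the arm, as the interface text tells. Its arguments: {"type":"object","properties":{"deltas":{"type":"array"},"squeeze":{"type":"number"}},"required":["deltas"]}

```bash
mkdir -p pics
cat > h.py <<'E'
import numpy as np, cv2
from rig import telemetry, optics, env
def grab(n):
    s=telemetry.observe(); d=optics.get_image(n); d['s']=s
    if n=='wrist':
        T=np.eye(4);T[:3,:3]=np.array(s['tool_rot']).reshape(3,3);T[:3,3]=s['position'];M=T@np.array(d['hand_eye'])
        d['R'],d['c']=M[:3,:3],M[:3,3]
    else:
        R=cv2.Rodrigues(np.array(d['rvec'],float))[0];d['R']=R.T;d['c']=-R.T@np.array(d['tvec'],float).ravel()
    np.save(f'/tmp/{n}.npy',d,allow_pickle=True)
    return d
def load(n): return np.load(f'/tmp/{n}.npy',allow_pickle=True).item()
def ray(d,uv):
    uv=np.atleast_2d(uv).astype(float); K=np.array(d['K'])
    return np.c_[(uv-K[:2,2][None])/[K[0,0],K[1,1]],np.ones(len(uv))]@d['R'].T
def plane(d,uv,z):
    r=ray(d,uv); return d['c']+r*((z-d['c'][2])/r[:,2:])
def save(d,f): cv2.imwrite('pics/'+f,d['image'][:,:,::-1])
def xyz(d):
    v,u=np.mgrid[:480,:640]; r=ray(d,np.c_[u.ravel(),v.ravel()])
    return (d['c']+r*d['range_z'].reshape(-1,1)).reshape(480,640,3)
E
python3 - <<'E'
from h import *
for n in('scene','top'):
    d=grab(n);save(d,n+'0.png');print(n,d['c'],d['R'][:,2],np.array(d['K'])[0,0])
E
```

```text
scene [1.12775605 0.15898192 0.9093851 ] [-0.58241    -0.16431604 -0.79611484] 517.509302912632
top [ 0.3726622  -0.01883476  1.16332075] [ 0.14940024  0.01189776 -0.98870522] 497.47562178036685
```

View pics/top0.png

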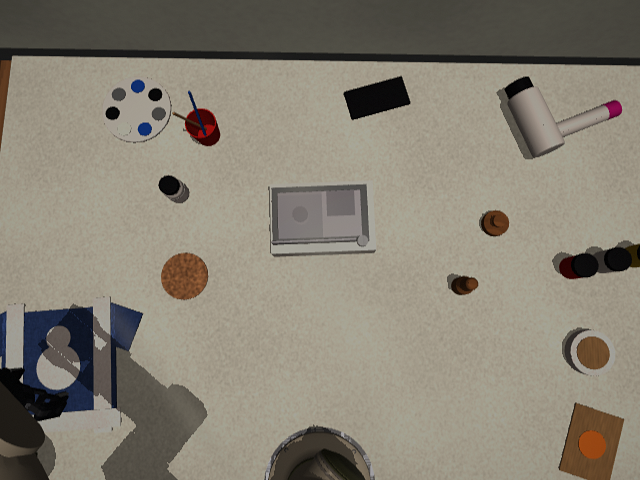

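View pics/scene0.png

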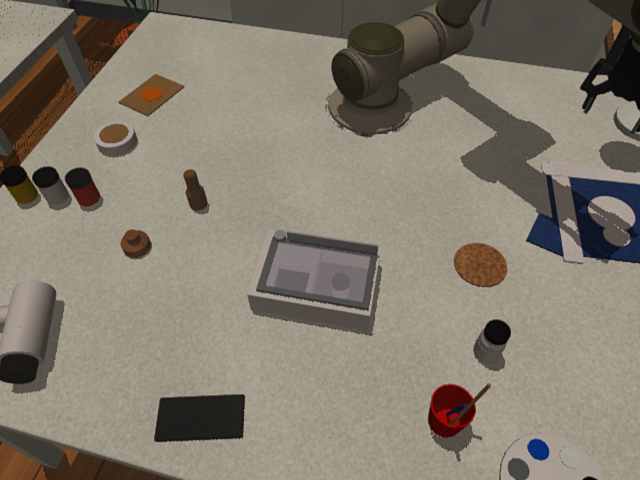

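The top view shows the bin at (320,220), with its pin at (362,240) and its lip on the robot's side. The tall stamp is at (463,285), the coaster at (185,276), and the pot shows under the flap at (300,214). The scene view agrees. Next I measure them.

Run:
```python
from h import *
for n in('top','scene'):
    d=load(n);P=xyz(d);v=d['range_z']>0
    z=P[...,2]
    print(n)
    box=(P[...,0]>.3)&(P[...,0]<.75)&(abs(P[...,1])<.22)&v
    m=box&(z>.05)&(z<.085)&(P[...,1]>-.13)
    xy=P[m][:,:2]
    r=cv2.minAreaRect((xy*1000).astype(np.float32));print('bin rect',r,m.sum(), np.percentile(z[m],[5,50,95]))
    m2=m&(z>.071)&(z<.1);print('hi pts',m2.sum()); 
    s=v&(z>.02)&(P[...,0]>.25)&(P[...,0]<.75)&(P[...,1]<-.2)&(P[...,1]>-.5)
    k,l,st,c=cv2.connectedComponentsWithStats(s.astype(np.uint8))
    for i in range(1,k):
        if st[i,4]>30:
            Q=P[l==i];zt=Q[:,2].max();t=Q[Q[:,2]>zt-.006];print('obj',c[i],st[i,4],'ztop',zt,'top centre',(t.max(0)+t.min(0))/2,len(t))
    hsv=cv2.cvtColor(d['image'],cv2.COLOR_RGB2HSV)
    cm=((hsv[...,0]<20)&(hsv[...,1]>90)).astype(np.uint8)
    cs,_=cv2.findContours(cm,0,2)
    for q in cs:
        if cv2.contourArea(q)>700:
            p=plane(d,q[:,0],.005)[:,:2]
            print('coaster?',q[:,0].mean(0),cv2.minEnclosingCircle((p*1000).astype(np.float32)))
```

```text
top
bin rect ((589.5311889648438, 5.7378387451171875), (161.7870635986328, 235.36917114257812), 3.3318989276885986) 7093 [0.05889744 0.06624234 0.07084902]
hi pts 332
obj [495.72  221.996] 500 ztop 0.05357916943086516 top centre [ 0.5911819  -0.39626724  0.05060868] 39
obj [464.70637119 284.33240997] 361 ztop 0.11059231414759396 top centre [ 0.44312713 -0.31496861  0.1075938 ] 62
coaster? [589.67241379 439.39655172] ((100.07293701171875, -598.3880004882812), 91.18841552734375)
coaster? [594.21276596 353.10638298] ((297.5213928222656, -613.522705078125), 36.84185028076172)
coaster? [183.66666667 276.54545455] ((451.77203369140625, 325.6454772949219), 54.8975830078125)
coaster? [198.31092437 123.53781513] ((816.75634765625, 322.42230224609375), 67.35821533203125)
scene
bin rect ((589.41845703125, 5.602630615234375), (163.4531707763672, 235.73475646972656), 3.1068308353424072) 8306 [0.05858232 0.06633887 0.07334113]
hi pts 506
obj [193.55185185 187.97962963] 540 ztop 0.10967313710216253 top centre [ 0.44378744 -0.31528223  0.1066816 ] 54
obj [133.86247544 240.36935167] 509 ztop 0.05105552847014716 top centre [ 0.59142052 -0.39776583  0.04815533] 93
coaster? [ 76.28358209 459.13432836] ((1014.4124755859375, -281.11376953125), 152.74856567382812)
coaster? [452.31081081 407.45945946] ((767.0618896484375, 315.611572265625), 69.42283630371094)
coaster? [480.77272727 264.89393939] ((454.3974914550781, 325.6148681640625), 55.354881286621094)
coaster? [150.18888889  94.86666667] ((102.87397766113281, -598.1278076171875), 90.63340759277344)
coaster? [ 43.20192308 106.55769231] ((216.7313690185547, -909.4183959960938), 278.94183349609375)
coaster? [95.29347826 43.39130435] ((-69.57657623291016, -901.5254516601562), 182.8801727294922)
```

Run:
```python
from h import *
s=telemetry.observe();print(s['time_s'],np.round(s['position'],4),np.round(s['tool_rot'],3).tolist(),s['grip_width'])
d=grab('wrist');print(np.round(d['hand_eye'],3))
R=np.array(s['tool_rot']).reshape(3,3)
print('to stamp hover, tool axes',R.T@(np.array([.4435,-.3151,.256])-s['position']))
t=load('top');print('pot lid c',plane(t,[300,214],.054),'pin',plane(t,[362,240],.076))
th=np.radians(3.2);B=np.array([[np.cos(th),-np.sin(th)],[np.sin(th),np.cos(th)]])
for b in[(-60,-87.5),(-95,-42.5),(-120,-42.5),(33,-42.5)]:print(b,[589.5,5.7]+B@b)
```

```text
0.1 [0.235  0.497  0.2558] [[-0.904, 0.428, -0.001], [0.428, 0.904, -0.001], [0.0, -0.001, -1.0]] 0.08555296085378132
[[-0.001 -0.962 -0.271  0.068]
 [ 1.    -0.001 -0.002  0.001]
 [ 0.002 -0.271  0.962 -0.116]
 [ 0.     0.     0.     1.   ]]
to stamp hover, tool axes [-5.35704020e-01 -6.44989747e-01  4.21645674e-04]
pot lid c [[0.59403445 0.0558554  0.054     ]] pin [[ 0.53383139 -0.08425696  0.076     ]]
(-60, -87.5) [534.47793584 -85.01285717]
(-95, -42.5) [497.02054136 -42.03677545]
(-120, -42.5) [472.05952226 -43.43231308]
(33, -42.5) [624.82095918 -34.89162281]
```

send_rows([
  [[0, 0, 0, 0, 0, -0.166, 1], [0, 0, 0, 0, 0, -0.166, 1], [0, 0, 0, 0, 0, -0.165, 1], [-0.012, -0.06, 0, 0, 0, 0, 1], [-0.012, -0.06, 0, 0, 0, 0, 1], [-0.012, -0.06, 0, 0, 0, 0, 1], [-0.012, -0.06, 0, 0, 0, 0, 1], [-0.012, -0.06, 0, 0, 0, 0, 1], [-0.012, -0.06, 0, 0, 0, 0, 1], [-0.012, -0.06, 0, 0, 0, 0, 1], [-0.012, -0.06, 0, 0, 0, 0, 1], [-0.012, -0.06, 0, 0, 0, 0, 1]],
])

```text
time_s: 1.65
position: [0.3728, -0.0381, 0.2564]
tool_rot: [[-0.999, -0.055, 0.0], [-0.055, 0.999, 0.0], [-0.0, -0.0, -1.0]]
ft_force: [1.7, 1.4, -0.2]
grip_width: 0.0858
gripper_force: 0.0
```

send_rows([
  [[-0.011, -0.0565, 0, 0, 0, 0, 1], [-0.011, -0.0565, 0, 0, 0, 0, 1], [-0.011, -0.0565, 0, 0, 0, 0, 1], [-0.011, -0.0565, 0, 0, 0, 0, 1], [-0.011, -0.0565, 0, 0, 0, 0, 1], [0, 0, 0, 0, 0, 0, 1], [0, 0, 0, 0, 0, 0, 1], [0, 0, 0, 0, 0, 0, 1]],
])

```text
time_s: 2.65
position: [0.4432, -0.3139, 0.2566]
tool_rot: [[-0.998, -0.056, 0.0], [-0.056, 0.998, 0.0], [-0.0, 0.0, -1.0]]
ft_force: [-0.3, 0.1, 0.4]
grip_width: 0.0858
gripper_force: 0.0
```

```bash
cat >> h.py <<'E'
def rel(p):
    s=telemetry.observe();R=np.array(s['tool_rot']).reshape(3,3);return np.round(R.T@(np.array(p)-s['position']),4)
E
python3 - <<'E'
from h import *
d=grab('wrist');save(d,'w1.png');s=d['s'];print(s['time_s'],np.round(s['position'],4),np.round(s['tool_rot'],3).tolist(),np.round(s['q'],1))
P=xyz(d);v=d['range_z']>0;z=P[...,2]
Q=P[v&(z>.09)&(z<.12)&(np.hypot(P[...,0]-.4435,P[...,1]+.315)<.04)]
print(len(Q),Q[:,2].max(),(Q.min(0)+Q.max(0))/2,np.ptp(Q,0))
print(rel([.4435,-.3151,.084]))
E
```

```text
2.65 [ 0.4432 -0.3139  0.2566] [[-0.998, -0.056, 0.0], [-0.056, 0.998, 0.0], [-0.0, 0.0, -1.0]] [ -47.8   21.1   75.4    0.    83.5 -141. ]
1352 0.10628163204355773 [ 0.44339669 -0.3158179   0.09820567] [0.02786418 0.02760734 0.01615192]
[-1.000e-04 -1.100e-03  1.727e-01]
```

View pics/w1.png

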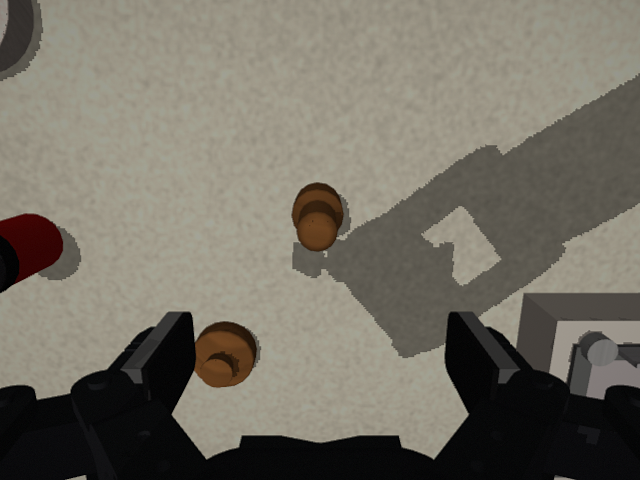

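The stamp's top is at (317,232), directly below the gripper, and there is free room around it. I lower onto it and grip.

send_rows([
  [[0, -0.0016, 0.04, 0, 0, 0, 1], [0, 0, 0.05, 0, 0, 0, 1], [0, 0, 0.045, 0, 0, 0, 1], [0, 0, 0.0376, 0, 0, 0, 1], [0, 0, 0, 0, 0, 0, 1], [0, 0, 0, 0, 0, 0, 0], [0, 0, 0, 0, 0, 0, -1], [0, 0, 0, 0, 0, 0, -1], [0, 0, 0, 0, 0, 0, -1], [0, 0, 0, 0, 0, 0, -1]],
], squeeze=45)

```text
time_s: 3.95
position: [0.4437, -0.3168, 0.0847]
tool_rot: [[-0.998, -0.055, 0.001], [-0.055, 0.998, -0.001], [-0.001, -0.001, -1.0]]
ft_force: [-0.4, 1.9, 6.7]
grip_width: 0.0266
gripper_force: 44.0
```

send_rows([
  [[0, 0, -0.03, 0, 0, 0, -1], [0, 0, -0.045, 0, 0, 0, -1], [-0.0087, 0.0452, 0, 0, 0, 0, -1], [-0.0087, 0.0452, 0, 0, 0, 0, -1], [-0.0087, 0.0452, 0, 0, 0, 0, -1], [-0.0087, 0.0452, 0, 0, 0, 0, -1], [-0.0087, 0.0452, 0, 0, 0, 0, -1], [0, 0.0452, 0, 0, 0, 0, -1], [0, 0, 0, 0, 0, 0, -1], [0, 0, 0, 0, 0, 0, -1]],
])

```text
time_s: 5.2
position: [0.4719, -0.0437, 0.1588]
tool_rot: [[-0.998, -0.056, 0.0], [-0.056, 0.998, -0.0], [-0.0, -0.0, -1.0]]
ft_force: [-0.0, -0.9, -2.5]
grip_width: 0.0267
gripper_force: 45.3
```

Run:
```python
from h import *
s=telemetry.observe();print(s['time_s'],np.round(s['position'],4),rel([.472,-.0434,.1585]),s['grip_width'])
d=grab('scene');save(d,'s1.png');P=xyz(d)
# stamp wood visible points
hsv=cv2.cvtColor(d['image'],cv2.COLOR_RGB2HSV);m=(hsv[...,0]<18)&(hsv[...,1]>90)&(np.hypot(P[...,0]-.472,P[...,1]+.043)<.06)&(P[...,2]>.05)
Q=P[m];print(len(Q),Q.min(0),Q.max(0))
```

```text
5.2 [ 0.4719 -0.0437  0.1588] [-0.0001  0.0003  0.0003] 0.026740732197214328
636 [ 0.46302991 -0.05959532  0.07450993] [ 0.4936686  -0.02281685  0.19939814]
```

View pics/s1.png

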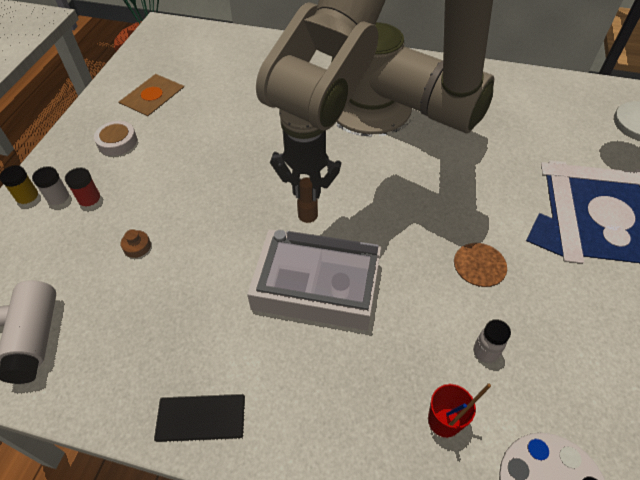

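The stamp is held upright with its foot at (308,213), in front of the lip and at z of about 74 mm. Now I push 153 mm along bin +x.

send_rows([
  [[-0.015, 0, 0, 0, 0, 0, -1], [-0.015, 0, 0, 0, 0, 0, -1], [-0.012, 0, 0, 0, 0, 0, -1], [-0.012, 0, 0, 0, 0, 0, -1], [-0.013, 0, 0, 0, 0, 0, -1], [-0.014, 0, 0, 0, 0, 0, -1], [-0.014, 0, 0, 0, 0, 0, -1], [-0.015, 0, 0, 0, 0, 0, -1], [-0.015, 0, 0, 0, 0, 0, -1], [-0.015, 0, 0, 0, 0, 0, -1], [-0.013, 0, 0, 0, 0, 0, -1], [0, 0, 0, 0, 0, 0, -1]],
])

```text
time_s: 6.75
position: [0.6254, -0.0349, 0.1583]
tool_rot: [[-0.998, -0.055, 0.001], [-0.055, 0.998, 0.0], [-0.001, 0.0, -1.0]]
ft_force: [-0.6, 1.6, -2.8]
grip_width: 0.0267
gripper_force: 45.3
```

Run:
```python
from h import *
s=telemetry.observe();print(s['time_s'],np.round(s['position'],4),rel([.6248,-.0349,.1585]),s['ft_force'])
d=grab('scene');save(d,'s2.png')
```

```text
6.75 [ 0.6254 -0.0349  0.1583] [ 0.0006  0.     -0.0002] [-0.61390955  1.5905025  -2.82397355]
```

View pics/s2.png

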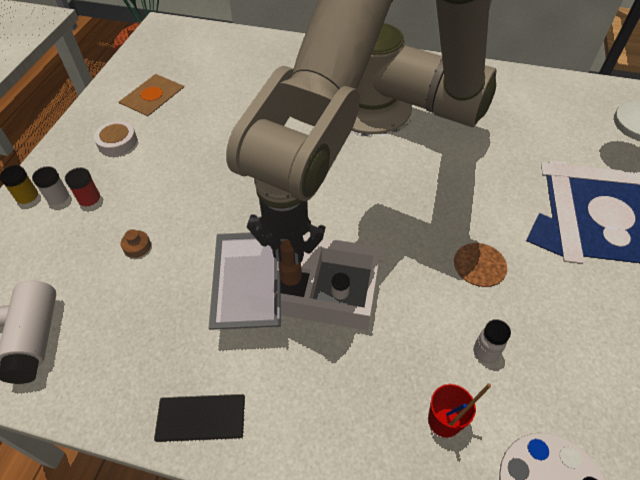

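The flap is open at (245,280), and the stamp at (290,275) is over the recess. Lowering.

send_rows([
  [[0, 0, 0.01, 0, 0, 0, -1], [0, 0, 0.01, 0, 0, 0, -1], [0, 0, 0.005, 0, 0, 0, -1], [0, 0, 0.002, 0, 0, 0, -1], [0, 0, 0.001, 0, 0, 0, -1], [0, 0, 0.0005, 0, 0, 0, -1], [0, 0, 0, 0, 0, 0, -1], [0, 0, 0, 0, 0, 0, -1]],
])

```text
time_s: 7.8
position: [0.6247, -0.035, 0.1304]
tool_rot: [[-0.998, -0.055, 0.0], [-0.055, 0.998, -0.0], [-0.0, -0.0, -1.0]]
ft_force: [0.0, 0.3, -2.2]
grip_width: 0.0264
gripper_force: 45.3
```

send_rows([
  [[0, 0, 0.0008, 0, 0, 0, -1], [0, 0, 0.0007, 0, 0, 0, -1], [0, 0, 0, 0, 0, 0, -1], [0, 0, 0, 0, 0, 0, -1]],
])

```text
time_s: 8.3
position: [0.6248, -0.035, 0.1298]
tool_rot: [[-0.998, -0.055, 0.001], [-0.055, 0.998, -0.0], [-0.001, -0.0, -1.0]]
ft_force: [-2.4, 1.2, 6.4]
grip_width: 0.0266
gripper_force: 46.0
```

send_rows([
  [[0, 0, 0, 0, 0, 0, -0.2], [0, 0, 0, 0, 0, 0, 0.3], [0, 0, 0, 0, 0, 0, 0.3], [0, 0, 0, 0, 0, 0, 0.3], [0, 0, -0.02, 0, 0, 0, 0.3], [0, 0, -0.04, 0, 0, 0, 0.3], [0, 0, -0.06, 0, 0, 0, 0.3], [0, 0.03, -0.03, 0, 0, 0, 0.3], [0.012, 0.06, 0, 0, 0, 0, 0.3], [0.012, 0, 0, 0, 0, 0, 0.3], [0, 0, 0, 0, 0, 0, 0.3], [0, 0, 0, 0, 0, 0, 0.3]],
])

```text
time_s: 9.8
position: [0.5961, 0.0529, 0.2786]
tool_rot: [[-0.999, -0.054, 0.0], [-0.054, 0.999, -0.0], [-0.0, -0.0, -1.0]]
ft_force: [-0.2, -0.8, 0.3]
grip_width: 0.0559
gripper_force: 0.0
```

Run:
```python
from h import *
s=telemetry.observe();print(s['time_s'],np.round(s['position'],4),s['grip_width'])
w=grab('wrist');save(w,'w2.png')
d=grab('scene');
th=np.radians(3.2);B=np.array([[np.cos(th),-np.sin(th)],[np.sin(th),np.cos(th)]])
tb=lambda p:(p-[.5895,.0057])@B*1000
for n,D in(('w',w),('s',d)):
    P=xyz(D);z=P[...,2];b=np.stack(tb(P[...,:2]),0) if 0 else tb(P[...,:2])
    m=(D['range_z']>0)&(abs(z-.054)<.004)&(abs(b[...,0]-5)<45)&(abs(b[...,1]-52)<40)
    Q=b[m];print(n,'pot',len(Q),z[m].mean() if len(Q) else 0,(Q.min(0)+Q.max(0))/2,np.ptp(Q,0))
    m=(D['range_z']>0)&(z>.14)&(z<.156)&(np.hypot(b[...,0]-33,b[...,1]+42)<30)
    Q=b[m]
    if len(Q):print(n,'stamp top',len(Q),z[m].max(),(Q.min(0)+Q.max(0))/2,np.ptp(Q,0))
```

```text
9.8 [0.5961 0.0529 0.2786] 0.05586863230456178
w pot 1421 0.05272069217289333 [10.19941899 51.25603703] [35.70932491 34.76891264]
w stamp top 1482 0.15116204741436473 [ 32.31946736 -41.37058789] [27.26858166 27.96929857]
s pot 232 0.054168397198634796 [ 9.78638303 51.30001231] [35.52458005 34.37662549]
s stamp top 173 0.15284214241762584 [ 33.45113886 -41.38799116] [25.96749359 26.63387226]
```

View pics/w2.png

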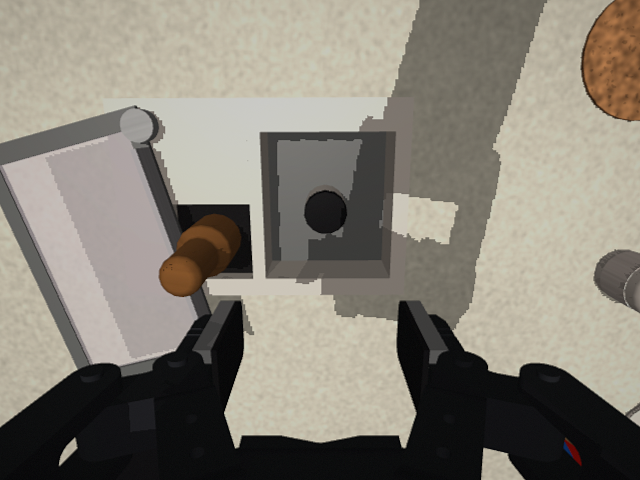

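The wrist view shows the stamp standing in the recess and holding the lip at (200,265). The pot's lid is at (326,212), at bin (10, 51). I grasp the pot now.

send_rows([
  [[-0.0008, 0.0046, 0.03, 0, 0, 0, 0.2], [0, 0, 0.05, 0, 0, 0, 0.2], [0, 0, 0.05, 0, 0, 0, 0.2], [0, 0, 0.04, 0, 0, 0, 0.2], [0, 0, 0.03, 0, 0, 0, 0.2], [0, 0, 0.02, 0, 0, 0, 0.2], [0, 0, 0.0136, 0, 0, 0, 0.2], [0, 0, 0, 0, 0, 0, 0.2], [0, 0, 0, 0, 0, 0, -0.2], [0, 0, 0, 0, 0, 0, -1], [0, 0, 0, 0, 0, 0, -1], [0, 0, 0, 0, 0, 0, -1]],
], squeeze=25)

```text
time_s: 11.4
position: [0.5967, 0.0581, 0.046]
tool_rot: [[-0.998, -0.055, 0.002], [-0.055, 0.998, -0.0], [-0.002, -0.0, -1.0]]
ft_force: [-0.2, -1.1, 6.3]
grip_width: 0.035
gripper_force: 25.4
```

send_rows([
  [[0, 0, -0.02, 0, 0, 0, -1], [0, 0, -0.04, 0, 0, 0, -1], [0, 0, -0.04, 0, 0, 0, -1], [0.0185, 0.0395, 0, 0, 0, 0, -1], [0.0185, 0.0395, 0, 0, 0, 0, -1], [0.0185, 0.0395, 0, 0, 0, 0, -1], [0.0185, 0.0395, 0, 0, 0, 0, -1], [0.0185, 0.0395, 0, 0, 0, 0, -1], [0.0185, 0.0395, 0, 0, 0, 0, -1], [0.0179, 0.0381, 0, 0, 0, 0, -1], [0, 0, 0, 0, 0, 0, -1], [0, 0, 0, 0, 0, 0, -1]],
])

```text
time_s: 12.9
position: [0.4525, 0.3253, 0.145]
tool_rot: [[-0.998, -0.055, -0.0], [-0.055, 0.998, -0.0], [0.0, -0.0, -1.0]]
ft_force: [0.7, -0.4, -0.6]
grip_width: 0.0352
gripper_force: 25.3
```

Run:
```python
from h import *
print(rel([.4527,.3256,.041]),telemetry.observe()['position'])
d=grab('scene');save(d,'s3.png')
```

```text
[-0.0003  0.0003  0.104 ] [0.45245646 0.32533847 0.14498739]
```

View pics/s3.png

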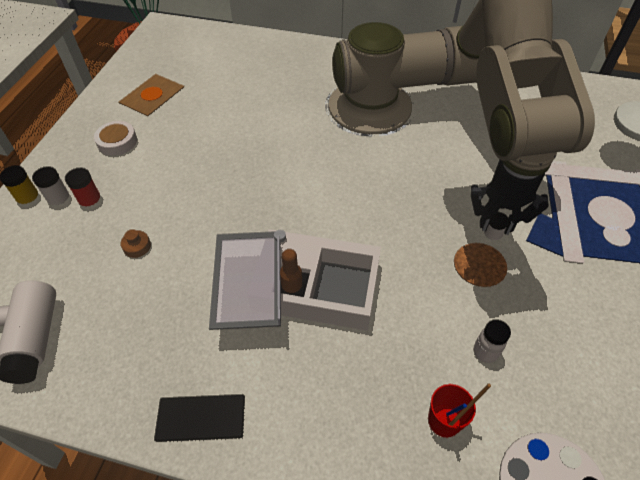

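The pot is held at (495,227) above the coaster, and the stamp at (290,270) is still holding the flap open. Lowering the pot.

send_rows([
  [[0, 0, 0.03, 0, 0, 0, -1], [0, 0, 0.04, 0, 0, 0, -1], [0, 0, 0.02, 0, 0, 0, -1], [0, 0, 0.008, 0, 0, 0, -1], [0, 0, 0.003, 0, 0, 0, -1], [0, 0, 0.001, 0, 0, 0, -1], [0, 0, 0.001, 0, 0, 0, -1], [0, 0, 0, 0, 0, 0, -1], [0, 0, 0, 0, 0, 0, -1]],
])

```text
time_s: 14.08
position: [0.4524, 0.3258, 0.0423]
tool_rot: [[-0.998, -0.055, 0.0], [-0.055, 0.998, 0.0], [-0.0, 0.0, -1.0]]
ft_force: [-0.4, 0.1, 0.2]
grip_width: 0.0352
gripper_force: 25.3
```

send_rows([
  [[0, 0, 0.0008, 0, 0, 0, -1], [0, 0, 0.0007, 0, 0, 0, -1], [0, 0, 0, 0, 0, 0, -1], [0, 0, 0, 0, 0, 0, -1]],
])

```text
time_s: 14.58
position: [0.4524, 0.3257, 0.041]
tool_rot: [[-0.998, -0.055, 0.0], [-0.055, 0.998, 0.0], [-0.0, 0.0, -1.0]]
ft_force: [-2.4, -1.1, 5.6]
grip_width: 0.0352
gripper_force: 25.7
```

Contact made. I release and retreat.

send_rows([
  [[0, 0, 0, 0, 0, 0, -0.1], [0, 0, 0, 0, 0, 0, 0.3], [0, 0, 0, 0, 0, 0, 0.5], [0, 0, 0, 0, 0, 0, 0.5], [0, 0, -0.02, 0, 0, 0, 0.5], [0, 0, -0.04, 0, 0, 0, 0.5], [0, 0, -0.06, 0, 0, 0, 0.5], [0, 0, -0.06, 0, 0, 0, 0.5], [0.04, 0, 0, 0, 0, 0, 0.5], [0.04, 0, 0, 0, 0, 0, 0.5], [0, 0, 0, 0, 0, 0, 0.5], [0, 0, 0, 0, 0, 0, 0.5]],
])

```text
time_s: 16.08
position: [0.3731, 0.3214, 0.2208]
tool_rot: [[-0.998, -0.055, 0.001], [-0.055, 0.998, 0.0], [-0.001, 0.0, -1.0]]
ft_force: [0.8, -0.3, 0.2]
grip_width: 0.0644
gripper_force: 0.0
```

Run:
```python
from h import *
d=grab('scene');save(d,'s4.png');P=xyz(d)
Q=P[(np.hypot(P[...,0]-.4525,P[...,1]-.3257)<.05)&(abs(P[...,2]-.049)<.004)]
print(len(Q),(Q.min(0)+Q.max(0))/2,np.ptp(Q,0))
```

```text
214 [0.45225107 0.32440132 0.04891786] [0.03534518 0.0334605  0.00782405]
```

View pics/s4.png

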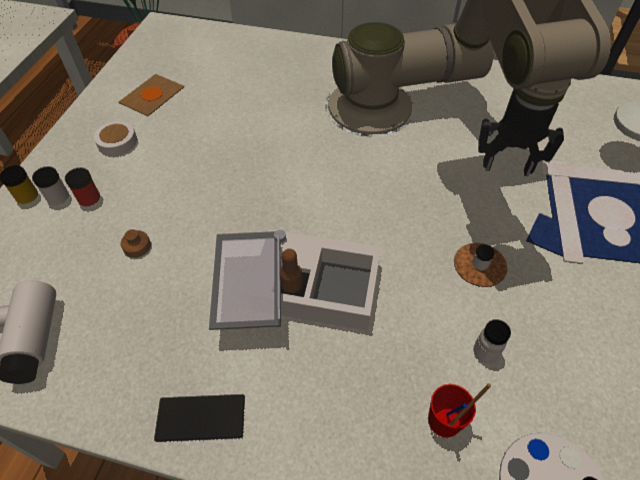

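The pot stands upright in the middle of the coaster at (483,257). The stamp at (290,270) holds the flap open, and the robot is clear of everything.

```bash
python3 -c "from rig import env;print(env.close_job())"
```

```text
the job is handed in; nothing more can be done
None
```

The job is handed in at about 16 s of the 61 s allowed: the stamp stands in the recess holding the flap open, and the pot stands upright at the centre of the coaster.

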